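Clamp the tube in the welding fixture

ROBOT

A 7-joint arm with a two-finger parallel gripper is mounted at the origin on the work surface. World frame = base frame: x ahead of the robot, y to its left, z up, the work surface at z = 0. Lengths are in mm, angles in degrees, forces in N, time in s.
With the tool pointing down it reaches from about 425 to 875 mm from the base axis. Payload 8.4 kg.
Tool frame: the origin (TCP) lies midway between the tips of the shut fingers; the grasp point (between the pads) lies 19 mm behind it (robot.hold_point_z is the distance from the TCP to the grasp point, in mm); z points along the fingers, y is the line along which they close (so a half turn about z gives the same grasp; the last joint's range is limited). The gripper opens to 87 mm and grips with 3 to 60 N. Pads are 19 mm wide; open, the fingers measure 117 mm over their backs; the gripper's body (75 mm by 190 mm) begins 51 mm behind the grasp point.
Start: joints at [60.264, 19.091, 2.286, 83.961, -0.768, 76.965, -3.352], TCP at [264.901, -593.541, 222.546] pointing down, gripper open.
Joint ranges: [-147.57, 147.57], [-21.85, 119.76], [-74.77, 79.35], [14.55, 137.4], [-85.83, 265.84], [4.83, 119.75], [-152.11, 152.11]. Speed limits (degrees/s): [127.2, 127.2, 159.86, 159.86, 180, 180, 180].

INTERFACE

Orientations are given as [roll, pitch, yaw] about the fixed x, y, z axes, in that order (R = Rz(yaw) Ry(pitch) Rx(roll)).
In Python, from plant import telemetry, vision, hand_in, models, robot gives the robot as it stands.
- The arm moves only by the tool apply_moves, never from a script. Its arguments are lists of equal length, an entry for each row: "translation": the shift along the tool's x, y, z in mm, a list of three; "rotation": the turn, a rotation vector about the tool's x, y, z in rad, a list of three. A call has exactly 5 rows; each row shifts and turns the commanded pose from where the row before left it, along the tool's axes as they then stand; what a row does not reach is not made up. A row lasts 1/12 s, in which the tool goes at most 41.7 mm and 7.16 degrees, less where a joint would pass 70% of its speed; a pose out of reach is approached as far as the arm can. A call is refused whole if a number of a shift passes 41.7 or a number of a turn 0.125, either way. A call with a gripper value outside its range is refused whole. "grip" is the opening, from 0 (shut) to 1 (fully open), set as the call begins (left out, the last holds). The fingers move at their own pace and stop on an object; "newtons" is the grip in N (left out, the last holds). Time passes only in rows, so rows that do not move let the fingers close, or fill a call up. It gives the time, the measured TCP pose, the force, the opening and the grip force at its end, in the units of the state.
- telemetry.observe(): the state, without advancing time (a new reading comes with each control period).
- vision.read_camera(name): name is "scene" or "side" or "wrist"; returns the picture (384x512x3 uint8, red, green, blue); there is no depth.
- vision.camera_params(name): a dict with "K" (3x3 intrinsics, pixels), "dist_coeffs" ([k1, k2, p1, p2, k3] as OpenCV has them; the pictures are not rectified), "pose" (4x4, takes a point from camera to world coordinates). Camera axes: x right, y down, z forward; pixel columns grow to the right and rows downward; lengths in mm; the calibration is good to about 2 mm. A picture is of the moment at which its call begins: read the wrist's pose just before it. camera_params takes no time and is no camera call; for the wrist camera it gives the pose at the moment of the call.
- hand_in(): hands the job in; it is judged then, once.
Trained networks look in the newest picture that a camera, given by its name, has taken for a name from the list of things; names that differ only in an ending like _2 or _b are one class to them, and where a whole thing is asked for, a point or a joint stands for the part that bears it (a point fixed in the world has none). Each returns a list of dicts, best first, with "p" (0 to 1); they miss things now and then, are a little off and sometimes report something else, mostly with a low value. They report only what shows in the picture. A call takes as long as a camera call. They do not tell look-alikes from the thing itself.
- models.search_frame(camera, name): "extent" ([left, top, right, bottom] in pixels, round what is visible of it).
- models.masks_of(camera, name): "pixels" (384x512 bool, what is visible of it) and "extent" ([left, top, right, bottom] in pixels, round what is visible of it).
The state is a dict: "time_s": time; "joint_pos": joint angles; "joint_vel": joint speeds; "effort": joint torques, N m; "tool_pos": TCP position; "orientation": TCP orientation; "contact_force": force on the tool from outside, world axes, zero at the start; "ft_torque": the same for the moment, N m; "width": finger opening in mm; "finger_force": force on a finger pad.
Only numpy, scipy, OpenCV 4.12 (cv2) and the standard library are available. Lean on these libraries where they do the work, as an engineer would, in place of code of your own. Each camera call takes 0.05 s, during which the arm holds its last target. There are 200 camera calls.

TASK

In the welding fixture, push the square steel tube along between its guide rails until its end sits fully against the stop plate, and only then push the toggle clamp's raised handle over and down, past its dead point, until it snaps into lock and the rubber pad holds the tube down. Push only with the fingertips or the outside of the fingers; do not lift or carry anything, leave the other loose things where they are, and finish clear of everything.

Things in the scene. Friction and masses are not known exactly. Their poses are not given: they have to be found in the camera images.
- fixture: Fixed welding fixture: grey base plate 110 (x) by 400 (y) by 8 mm; origin at table height under its centre, z up. +y runs along the tube to the stop plate and clamp, all on x = 0. Guide rails 10 mm high, 34 mm apart, y = -120 to 10 mm; stop plate 70 wide, y = 20 to 30 mm, top 40 mm above the table; clamp cheeks y = 33 to 99, x = -19 to 19 mm, top 72 mm above the table.
- stop_face (a point): Middle of the stop plate's face that the tube must meet, 23 mm above the table; axes as the fixture's (the tube arrives moving in +y).
- tube: Loose square steel tube 30 by 30 by 150 mm (long side its y), plugged flat at both ends, 0.2 to 0.4 kg; origin at the centre of its underside, on the plate 8 mm above the table. It starts between the rails, 30 to 60 mm short of the stop plate, and slides with a few newtons.
- tube_nose (a point): Centre of the tube's end face nearest the stop plate (its +y end).
- tube_tail (a point): Centre of the tube's other end face (its -y end), the face to push, 23 mm above the table (the face spans 8 to 38 mm). With the tube home it is at y = -130 mm in the fixture, 10 mm outside the rails.
- handle_pivot (a point): Pivot of the clamp handle, fixed on the fixture, 62 mm above the table; the axis is parallel to the fixture's x.
- handle_grip (a point): Point on the centre line of the handle's round black rubber grip (21 mm diameter, from 58 to 128 mm from the pivot), 95 mm from the pivot.
- handle (a joint): Handle angle, rad. The handle stands 1.48 minus this above level, towards the fixture's +y: 0 = open (85 degrees up), grows as it is pushed to +y and down. Starts open, below 0.04. A spring resists to the dead point at 1.00 (most at 0.4 to 0.7, about 6 to 10 N at the grip) and throws it back if let go much before it. Past it the handle snaps by itself to the lock stop at 1.36 and stays.
- pad: Rubber pad, 20 mm diameter, on a sprung spindle at the end of the clamp arm, linked to the handle. Handle open: the arm is raised about 60 degrees on the handle's -y side, top at most 140 mm above the table. It swings down on to the tube near the stop as the handle goes over. Origin on the arm's centre line, 26 mm above the pad's underside.
- stub: Bystander: upright square tube offcut 40 by 40 by 55 mm, loose; origin at its underside.
- tin: Bystander: round tin, 60 mm diameter, 45 mm high, loose; origin at its underside.
- magnet: Bystander: flat grey L-shaped welding magnet, 75 by 75 by 16 mm, loose; origin at its underside.
- brush: Bystander: brush about 200 mm long, lying loose on the near side of the fixture.
Not all that is in view belongs to the job. What is meant by the tube is not red or yellow, and is the smaller of those in its own colour.

How it is judged (in metres and radians):
On the way, in this order (a step that is already met when the one before it is completed fails the run):
1. the tube's end is against the stop plate while the clamp handle is still open (y of tube_nose in the frame of stop_face above -0.003 m and value of joint handle below 0.6 rad), for 0.2 s.
2. the handle has gone past its dead point and snapped into lock with the tube against the stop (y of tube_nose in the frame of stop_face above -0.003 m and value of joint handle above 1.3 rad), for 0.2 s.
At the end, for the whole second after the job is handed in: The tube lies on the fixture plate with its end within 3 mm of the stop plate, the handle is locked (joint above 1.30 rad) and still, and the pad presses on the tube with more than 3 N (all of step 2 and velocity of joint handle below 0.05 rad/s and contact force between pad and tube above 3 N and linear speed of tube below 0.01 m/s and z of tube in the frame of fixture below 0.011 m); the robot touches nothing.
It fails at once if the tube is lifted more than 12 mm off the plate or tipped up (z of tube in the frame of fixture above 0.02 m or angle between tube's own z axis and vertical above 0.15 rad).
It fails at once if the handle is pushed past its dead point before the tube is home (value of joint handle above 1 rad and y of tube_nose in the frame of stop_face below -0.006 m).
It fails at once if the arm or the gripper's body, not the fingers, pushes on the tube or the fixture with over 5 N (contact force between the arm and tube above 5 N or contact force between the arm and fixture above 5 N).
It fails at once if a bystander (offcut, tin, magnet or brush) is moved more than 15 mm (distance of any of stub, tin, magnet, brush from where it was at the start of the episode above 0.015 m).
It also fails if it takes over 48 s, if anything falls off the work surface, if the arm or the gripper's body presses on something with over 40 N, if the wrist force passes 120 N, or if a joint passes its speed limit or range.

## Working session

There is one attempt and no reset: what is moved stays moved. The work goes in short steps, Python scripts to look and compute and a tool call to move; the robot and the scene stay as the last step left them, time stands still between calls to the robot, and variables do not carry over. Pictures are saved under pics/ and viewed, at most 10 in all, crops included, and the job is handed in when it is done.

Besides the shell and the picture viewer there is one more tool, called after "Call:" as name(argument=value, ...), one argument or row to a line, values as JSON. apply_moves: Moves the arm, as the interface text tells. Its arguments: {"type":"object","properties":{"translation":{"type":"array"},"rotation":{"type":"array"},"grip":{"type":"number"},"newtons":{"type":"number"}},"required":["translation","rotation"]}

```bash
mkdir -p pics
python3 - <<'E'
from plant import telemetry, vision, models
import cv2
ims=[]
for c in ("scene","side"):
    im=vision.read_camera(c); cv2.imwrite(f"pics/{c}0.png",cv2.resize(im[:,:,::-1],(768,576)))
    p=vision.camera_params(c); print(c,p)
    for n in ("fixture","tube","handle","pad","stub","tin","magnet","brush"):
        print(n,[(round(d["p"],2),d["extent"]) for d in models.search_frame(c,n)][:4])
print(telemetry.observe())
E
```

```text
scene {'K': array([[424.96841916,   0.        , 258.4702655 ],
       [  0.        , 424.96841916, 196.08904099],
       [  0.        ,   0.        ,   1.        ]]), 'dist_coeffs': array([-0.11580518,  0.        ,  0.        ,  0.        ,  0.        ]), 'pose': array([[-4.89277658e-01,  7.53209366e-01, -4.39639653e-01,
         1.03838799e+03],
       [ 8.72083377e-01,  4.17437308e-01, -2.55375559e-01,
         1.66498375e+02],
       [-8.82926975e-03, -5.08351989e-01, -8.61104117e-01,
         1.09546098e+03],
       [ 0.00000000e+00,  0.00000000e+00,  0.00000000e+00,
         1.00000000e+00]])}
fixture [(0.6, [226.5, 209.8, 370.3, 293.6])]
tube [(0.97, [172.3, 122.8, 221.3, 181.3]), (0.77, [236.5, 222.3, 290.0, 248.9]), (0.68, [154.9, 217.3, 209.2, 232.2]), (0.65, [269.7, 272.8, 314.3, 307.8])]
handle [(0.55, [325.1, 229.3, 342.5, 254.7])]
pad []
stub [(0.82, [306.4, 289.4, 330.6, 312.1])]
tin [(0.57, [232.0, 260.4, 249.8, 282.5])]
magnet [(0.61, [272.5, 275.8, 311.4, 307.3])]
brush [(0.59, [285.3, 202.4, 356.3, 232.7]), (0.47, [238.9, 221.0, 288.2, 250.2])]
side {'K': array([[45
[... 1187 characters left out ...]
 'joint_pos': array([60.2624046 , 19.08932941,  2.28660392, 83.96117992, -0.76771511,
       76.9663007 , -3.35331111]), 'joint_vel': array([-0.00743741,  0.00282734,  0.11344136, -0.03594973, -0.03841976,
        0.02214499,  0.09348664]), 'effort': array([-1.13003542e-03, -6.56114244e+01,  1.33195650e+00, -4.04065311e+01,
       -5.99218137e-02,  3.50079162e-02, -2.00883662e-06]), 'tool_pos': array([ 264.90686088, -593.53376927,  222.56482136]), 'orientation': array([-1.79998406e+02, -2.00069405e-04,  2.40501297e+01]), 'contact_force': array([ 0.5316561 ,  0.60540205, -0.03965332]), 'ft_torque': array([-0.04427954, -0.02040096,  0.00739455]), 'finger_force': 0.0, 'width': 87.0304085410232}
```

View pics/scene0.png

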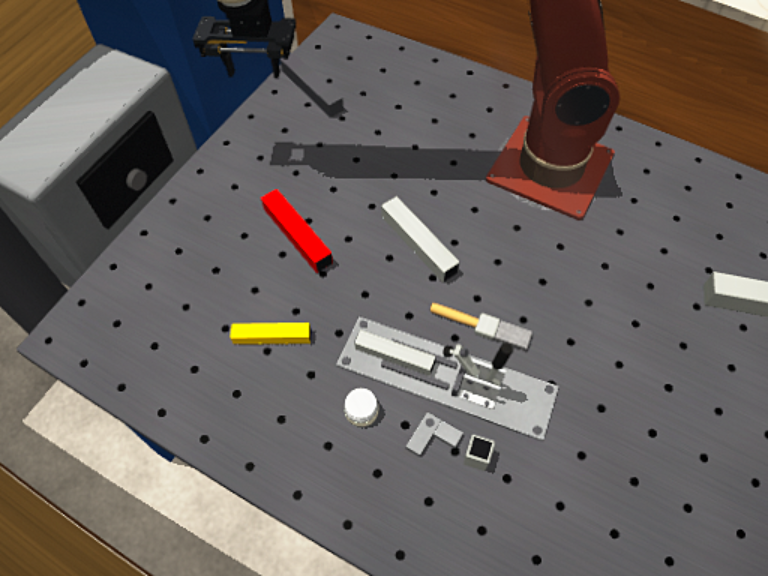

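View pics/side0.png

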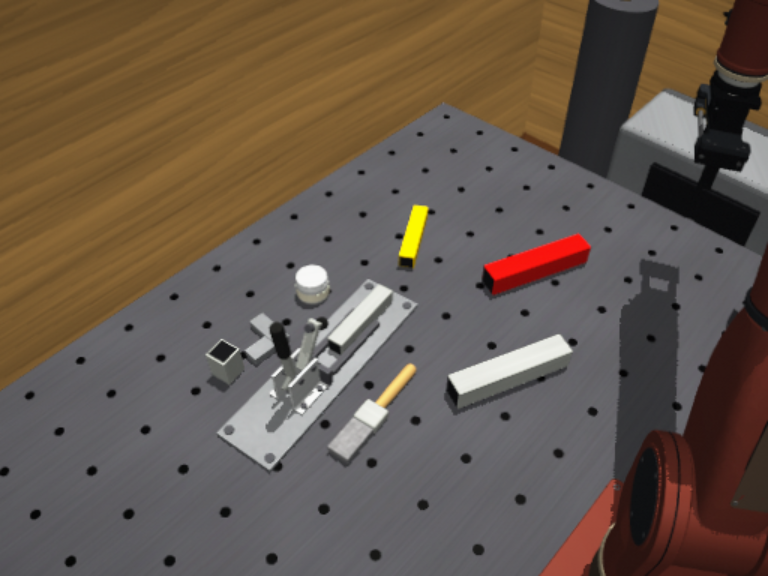

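The scene view shows the plate with corners (in 768-px pictures) at about (358,318), (338,365), (558,382) and (545,438). The small grey tube lies between the rails, and the clamp handle is up at about (503,355). In the side view the plate corners are (370,280), (416,304), (268,468) and (219,432), and the brush lies on the robot's side of the plate.

```bash
cat > h.py <<'E'
import numpy as np, cv2
from plant import vision
def proj(c,P):
    p=vision.camera_params(c); T=np.linalg.inv(p["pose"])
    return cv2.projectPoints(np.asarray(P,float).reshape(-1,3),cv2.Rodrigues(T[:3,:3])[0],T[:3,3],p["K"],p["dist_coeffs"])[0][:,0]
def W(f,P):
    P=np.asarray(P,float).reshape(-1,3); c,s=np.cos(f[2]),np.sin(f[2])
    return np.c_[f[0]+c*P[:,0]-s*P[:,1], f[1]+s*P[:,0]+c*P[:,1], P[:,2]]
C=np.array([[-55,-200,8],[55,-200,8],[-55,200,8],[55,200,8]])
E
python3 - <<'E'
from h import *
from scipy.optimize import least_squares
# subpixel corners
obs={"scene":[(358,318),(338,365),(558,382),(545,438)],"side":[(416,304),(370,280),(268,468),(219,432)]}
obs={k:np.array(v)/1.5 for k,v in obs.items()}
res=lambda f:np.concatenate([(proj(k,W(f,C))-v).ravel() for k,v in obs.items()])
r=least_squares(res,[600,-100,0.1],x_scale=[100,100,.1]); f=r.x
print(f,np.degrees(f[2]),r.fun.round(1)); np.save("f.npy",f)
for c,(x0,y0,x1,y1) in (("scene",(220,200,380,300)),("side",(140,180,290,320))):
    im=vision.read_camera(c)[:,:,::-1]
    s=5 if c=="scene" else 4
    cr=cv2.resize(im[y0:y1,x0:x1],None,fx=s,fy=s,interpolation=cv2.INTER_CUBIC)
    def q(P,col):
        for u,v in proj(c,W(f,P)): cv2.circle(cr,(int((u-x0+.5)*s),int((v-y0+.5)*s)),2,col,-1)
    q(C,(0,0,255)); q([[-35,20,40],[35,20,40],[-35,30,40],[35,30,40]],(0,255,0)); q([[-17,-120,18],[17,-120,18],[-17,10,18],[17,10,18]],(255,0,0))
    q([[x,y,38] for x in(-15,15) for y in (-175,-25)],(255,0,255))
    q([[0,y,23+15] for y in range(-200,20,10)],(0,255,255))
    cv2.imwrite(f"pics/{c}1.png",cr)
E
```

```text
[5.79918412e+02 2.25612093e+01 1.37413818e-01] 7.873231837275946 [ 0.  -1.8 -1.8 -1.   0.3  1.2 -1.2 -0.1  0.7 -0.3 -2.  -1.   1.3  1.8
 -2.   1. ]
```

View pics/scene1.png

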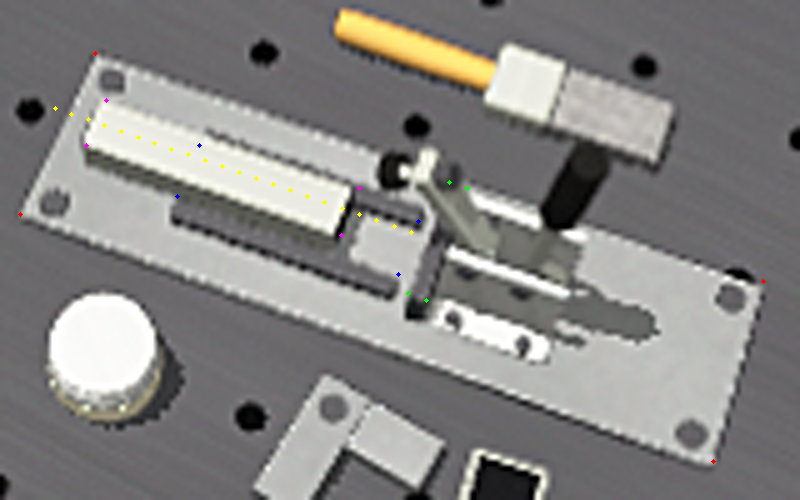

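View pics/side1.png

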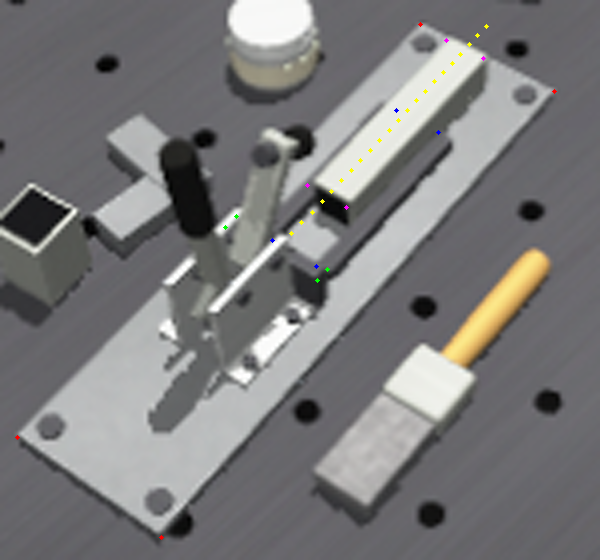

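The overlay matches: the plate corners coincide to within 1–2 mm. The tube's nose top edge, at about (347,212) in the scene crop, lies near y = -26 in the fixture. That is 46 mm short of the stop, inside the stated 30–60 mm. Next I fit the pivot's y from the grip ends and check the tube's position.

Run:
```python
from h import *
from scipy.optimize import least_squares
f=np.load("f.npy")
g={"scene":np.array([(592,152),(558,222)])/5+[220,200],"side":np.array([(179,150),(200,232)])/4+[140,180]}
for v in g.values(): v-=.5
def H(p,th=0.0): a=1.48-th; return [[p[1],p[0]+r*np.cos(a),62+r*np.sin(a)] for r in (124,58)]
r=least_squares(lambda p:np.concatenate([(proj(k,W(f,H(p)))-v).ravel() for k,v in g.items()]),[60,0]); print("pivot y, x",r.x,r.fun.round(1))
t={"scene":np.array([(355,187),(338,238)])/5+[220,200]-.5,"side":np.array([(317,188),(346,208)])/4+[140,180]-.5}
for k,v in t.items():
    r=least_squares(lambda p:(proj(k,W(f,[[p[1]-15,p[0],38],[p[1]+15,p[0],38]][::1 if k=="scene" else -1]))-v).ravel(),[-25,0]); print(k,"nose y,x",r.x,r.fun.round(1))
print(W(f,[[0,-200,80],[0,-200,16],[0,-130,16]]).round(1))
from plant import telemetry; print(telemetry.observe()["time_s"])
```

```text
pivot y, x [75.38818351  0.65064757] [-0.6  1.8 -0.1 -1.6 -0.1  2.   0.1 -1.2]
scene nose y,x [-27.01115852   1.27894963] [ 0.1  0.4 -0.1 -0.4]
side nose y,x [-25.57883178  -2.97839143] [-1.2 -0.2  1.2  0.2]
[[ 607.3 -175.6   80. ]
 [ 607.3 -175.6   16. ]
 [ 597.7 -106.2   16. ]]
1.0
```

Call:
apply_moves(
  translation=[
    [0,0,0],
    [0,0,0],
    [0,0,0],
    [0,0,0],
    [0,0,0],
  ],
  rotation=[
    [0,0,-0.125],
    [0,0,-0.125],
    [0,0,-0.125],
    [0,0,-0.125],
    [0,0,-0.125],
  ],
  grip=0,
)

```text
time_s: 1.42
tool_pos: [264.9, -593.5, 222.5]
orientation: [-180.0, -0.0, 60.2]
contact_force: [-0.6, 0.1, -0.1]
width: 61.9
finger_force: 0.0
```

Call:
apply_moves(
  translation=[
    [0,0,0],
    [0,0,0],
    [0,0,0],
    [0,0,0],
    [0,0,0],
  ],
  rotation=[
    [0,0,-0.125],
    [0,0,-0.125],
    [0,0,-0.125],
    [0,0,-0.125],
    [0,0,-0.125],
  ],
)

```text
time_s: 1.83
tool_pos: [264.9, -593.5, 222.5]
orientation: [-180.0, -0.0, 96.0]
contact_force: [-0.2, -0.4, -0.4]
width: 28.3
finger_force: 0.0
```

Call:
apply_moves(
  translation=[
    [0,0,0],
    [0,0,0],
    [20,22,0],
    [20,22,0],
    [20,22,0],
  ],
  rotation=[
    [0,0,-0.039],
    [0,0,0],
    [0,0,0],
    [0,0,0],
    [0,0,0],
  ],
)

```text
time_s: 2.25
tool_pos: [322.3, -524.4, 222.4]
orientation: [180.0, -0.0, 97.7]
contact_force: [1.1, 0.2, 0.2]
width: 1.6
finger_force: 0.0
```

Call:
apply_moves(
  translation=[
    [20,22,0],
    [20,22,0],
    [20,22,0],
    [20,22,0],
    [20,22,0],
  ],
  rotation=[
    [0,0,0],
    [0,0,0],
    [0,0,0],
    [0,0,0],
    [0,0,0],
  ],
)

```text
time_s: 2.67
tool_pos: [418.0, -409.7, 222.7]
orientation: [180.0, 0.0, 97.8]
contact_force: [0.6, 0.2, 0.6]
width: 0.3
finger_force: 0.0
```

Call:
apply_moves(
  translation=[
    [20,22,0],
    [20,22,0],
    [20,22,0],
    [20,22,0],
    [20,22,0],
  ],
  rotation=[
    [0,0,0],
    [0,0,0],
    [0,0,0],
    [0,0,0],
    [0,0,0],
  ],
)

```text
time_s: 3.08
tool_pos: [513.2, -295.5, 222.8]
orientation: [180.0, 0.0, 97.8]
contact_force: [-0.0, 0.6, 0.3]
width: 0.8
finger_force: 0.0
```

Call:
apply_moves(
  translation=[
    [25,27,0],
    [25,27,0],
    [25,27,0],
    [22,24,0],
    [0,0,40],
  ],
  rotation=[
    [0,0,0],
    [0,0,0],
    [0,0,0],
    [0,0,0],
    [0,0,0],
  ],
)

```text
time_s: 3.5
tool_pos: [611.1, -178.4, 189.8]
orientation: [179.2, 0.1, 98.3]
contact_force: [0.9, 1.7, 1.1]
width: 0.2
finger_force: 0.0
```

Call:
apply_moves(
  translation=[
    [0,0,30],
    [0,0,30],
    [0,0,30],
    [0,0,0],
    [0,0,0],
  ],
  rotation=[
    [0,0,0],
    [0,0,0],
    [0,0,0],
    [0,0,0],
    [0,0,0],
  ],
)

```text
time_s: 3.92
tool_pos: [602.1, -186.0, 91.7]
orientation: [-179.8, -0.1, 97.8]
contact_force: [-0.2, 0.0, 1.0]
width: 0.6
finger_force: 0.0
```

Run:
```python
from h import *
from plant import telemetry
f=np.load("f.npy")
ims=[]
for c,(x0,y0,x1,y1),s in (("scene",(210,180,310,300),4),("side",(190,140,290,260),4)):
    im=vision.read_camera(c)[y0:y1,x0:x1,::-1]; ims.append(cv2.resize(im,None,fx=s,fy=s,interpolation=cv2.INTER_CUBIC))
cv2.imwrite("pics/a2.png",np.hstack(ims))
o=telemetry.observe(); d=o["tool_pos"]-[f[0],f[1],0]; c,s=np.cos(f[2]),np.sin(f[2])
print(o["time_s"],o["tool_pos"],"fix xy",c*d[0]+s*d[1],-s*d[0]+c*d[1],o["orientation"],o["joint_pos"].round())
```

```text
4.0167 [ 604.33330796 -186.34938146   94.76607321] fix xy -4.432192016093449 -210.2857050977024 [1.79863090e+02 5.26909443e-02 9.78583576e+01] [ 32.  24. -24.  94.  11.  64.  13.]
```

View pics/a2.png

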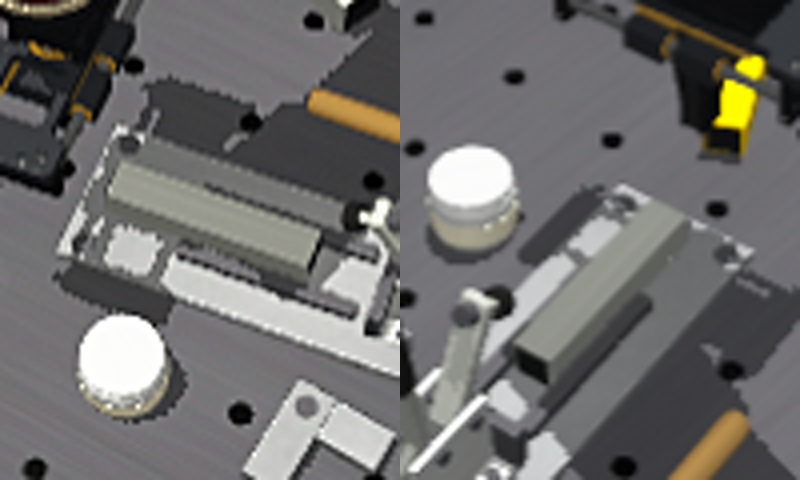

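The gripper hangs behind the tail (fingers at about (700,130) in the right half), clear of the tin and brush. Next I lower it and move forward slowly.

Call:
apply_moves(
  translation=[
    [0,4,20],
    [0,0,20],
    [0,0,20],
    [0,0,16],
    [0,0,0],
  ],
  rotation=[
    [0,0,0],
    [0,0,0],
    [0,0,0],
    [0,0,0],
    [0,0,0],
  ],
)

```text
time_s: 4.43
tool_pos: [606.5, -185.7, 15.7]
orientation: [-179.9, -0.0, 97.9]
contact_force: [-1.0, 0.1, -0.0]
width: 0.4
finger_force: 0.0
```

Call:
apply_moves(
  translation=[
    [0,0,0],
    [4,0,0],
    [4,0,0],
    [4,0,0],
    [4,0,0],
  ],
  rotation=[
    [0,0,0],
    [0,0,0],
    [0,0,0],
    [0,0,0],
    [0,0,0],
  ],
)

```text
time_s: 4.85
tool_pos: [605.4, -169.2, 17.7]
orientation: [179.9, 0.0, 97.9]
contact_force: [0.0, 0.2, 0.2]
width: 0.1
finger_force: 0.0
```

Call:
apply_moves(
  translation=[
    [4,0,0],
    [4,0,0],
    [4,0,0],
    [4,0,0],
    [4,0,0],
  ],
  rotation=[
    [0,0,0],
    [0,0,0],
    [0,0,0],
    [0,0,0],
    [0,0,0],
  ],
)

```text
time_s: 5.27
tool_pos: [602.2, -150.1, 16.8]
orientation: [180.0, 0.0, 97.9]
contact_force: [0.0, -2.6, 2.3]
width: 0.7
finger_force: 1.6
```

Call:
apply_moves(
  translation=[
    [4,0,0],
    [4,0,0],
    [4,0,0],
    [4,0,0],
    [4,0,0],
  ],
  rotation=[
    [0,0,0],
    [0,0,0],
    [0,0,0],
    [0,0,0],
    [0,0,0],
  ],
)

```text
time_s: 5.68
tool_pos: [599.3, -129.8, 16.6]
orientation: [180.0, 0.0, 97.9]
contact_force: [1.2, -3.3, 2.9]
width: 0.6
finger_force: 1.7
```

Call:
apply_moves(
  translation=[
    [2,0,0],
    [2,0,0],
    [2,0,0],
    [1,0,0],
    [1,0,0],
  ],
  rotation=[
    [0,0,0],
    [0,0,0],
    [0,0,0],
    [0,0,0],
    [0,0,0],
  ],
)

```text
time_s: 6.1
tool_pos: [598.2, -122.2, 16.6]
orientation: [180.0, 0.0, 97.9]
contact_force: [0.7, -4.2, 2.8]
width: 0.8
finger_force: 1.7
```

Call:
apply_moves(
  translation=[
    [1,0,0],
    [1,0,0],
    [1,0,0],
    [1,0,0],
    [0,0,0],
  ],
  rotation=[
    [0,0,0],
    [0,0,0],
    [0,0,0],
    [0,0,0],
    [0,0,0],
  ],
)

```text
time_s: 6.52
tool_pos: [597.7, -117.9, 16.5]
orientation: [-180.0, -0.0, 97.9]
contact_force: [0.6, -2.5, 2.6]
width: 0.4
finger_force: 1.2
```

Call:
apply_moves(
  translation=[
    [1,0,0],
    [1,0,0],
    [1,0,0],
    [0,0,0],
    [0,0,0],
  ],
  rotation=[
    [0,0,0],
    [0,0,0],
    [0,0,0],
    [0,0,0],
    [0,0,0],
  ],
)

```text
time_s: 6.93
tool_pos: [597.4, -117.6, 16.6]
orientation: [180.0, 0.1, 97.8]
contact_force: [2.8, -8.4, 1.3]
width: 0.5
finger_force: 4.6
```

Call:
apply_moves(
  translation=[
    [1,0,0],
    [1,0,0],
    [1,0,0],
    [1,0,0],
    [0,0,0],
  ],
  rotation=[
    [0,0,0],
    [0,0,0],
    [0,0,0],
    [0,0,0],
    [0,0,0],
  ],
)

```text
time_s: 7.35
tool_pos: [597.3, -117.5, 16.7]
orientation: [179.9, 0.4, 97.7]
contact_force: [4.7, -19.1, -2.1]
width: 0.4
finger_force: 9.7
```

Run:
```python
from h import *
f=np.load("f.npy"); ims=[]
for c,(x0,y0,x1,y1),s in (("scene",(270,190,340,290),5.7),("side",(180,180,250,280),5.7)):
    im=vision.read_camera(c)[y0:y1,x0:x1,::-1]; cr=cv2.resize(im,None,fx=s,fy=s,interpolation=cv2.INTER_CUBIC)
    for u,v in proj(c,W(f,[[-15,20,38],[15,20,38]])): cv2.circle(cr,(int((u-x0+.5)*s),int((v-y0+.5)*s)),2,(255,0,255),-1)
    ims.append(cr)
cv2.imwrite("pics/a3.png",np.hstack(ims))
```

```text
(no output)
```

View pics/a3.png

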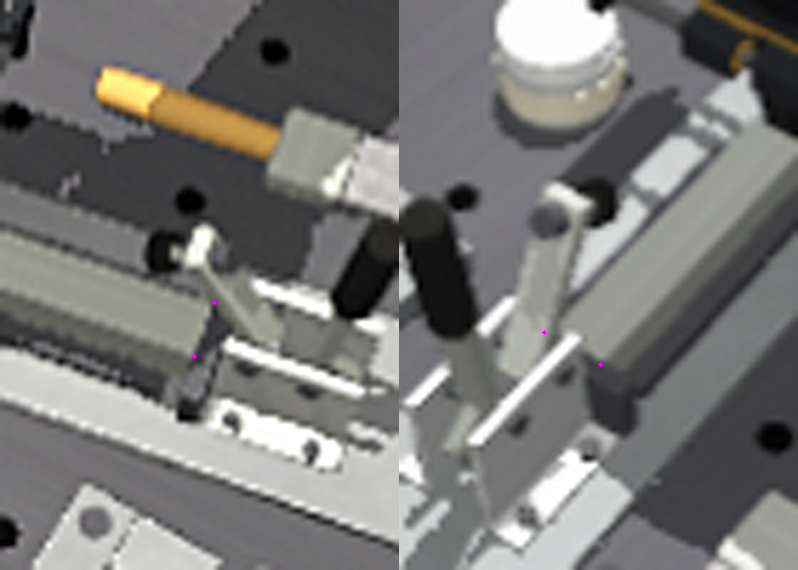

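Both views show the nose at the stop plate with no gap ((200,335) left, (590,350) right). The push stalled and the force climbed to 19 N, so the tube is home. I back off, rise and go behind the handle.

Call:
apply_moves(
  translation=[
    [-10,0,0],
    [-15,0,0],
    [-5,0,-10],
    [0,2,-30],
    [0,0,-30],
  ],
  rotation=[
    [0,0,0],
    [0,0,0],
    [0,0,0],
    [0,0,0],
    [0,0,0],
  ],
)

```text
time_s: 7.87
tool_pos: [601.7, -140.6, 86.4]
orientation: [-179.8, -0.1, 97.9]
contact_force: [2.3, -0.8, 0.9]
width: 0.4
finger_force: 0.0
```

Call:
apply_moves(
  translation=[
    [0,0,-30],
    [0,0,-30],
    [0,0,-25],
    [0,0,0],
    [0,0,0],
  ],
  rotation=[
    [0,0,0],
    [0,0,0],
    [0,0,0],
    [0,0,0],
    [0,0,0],
  ],
)

```text
time_s: 8.28
tool_pos: [603.7, -140.4, 173.7]
orientation: [179.8, 0.0, 97.9]
contact_force: [-0.6, 0.1, -1.1]
width: 0.5
finger_force: 0.0
```

Call:
apply_moves(
  translation=[
    [20,0,0],
    [30,0,0],
    [30,0,0],
    [20,0,0],
    [0,0,0],
  ],
  rotation=[
    [0,0,0],
    [0,0,0],
    [0,0,0],
    [0,0,0],
    [0,0,0],
  ],
)

```text
time_s: 8.7
tool_pos: [587.7, -35.4, 170.6]
orientation: [-179.9, -0.2, 98.3]
contact_force: [0.3, 1.1, -0.7]
width: 0.3
finger_force: 0.0
```

```bash
cat >> h.py <<'E'
def tcp():
    from plant import telemetry
    f=np.load("f.npy"); o=telemetry.observe(); d=o["tool_pos"]-[f[0],f[1],0]; c,s=np.cos(f[2]),np.sin(f[2])
    print(round(o["time_s"],2),"fix xyz",np.round([c*d[0]+s*d[1],-s*d[0]+c*d[1],d[2]],1),o["orientation"].round(1),o["contact_force"].round(1))
E
python3 -c "from h import *; tcp()"
```

```text
8.7 fix xyz [ -0.2 -58.5 170.6] [-179.9   -0.2   98.3] [ 0.3  1.1 -0.7]
```

Call:
apply_moves(
  translation=[
    [20,0,0],
    [30,0,0],
    [30,0,0],
    [20,0,0],
    [0,0,0],
  ],
  rotation=[
    [0,0,0],
    [0,0,0],
    [0,0,0],
    [0,0,0],
    [0,0,0],
  ],
)

```text
time_s: 9.12
tool_pos: [573.6, 63.0, 170.7]
orientation: [-179.9, -0.2, 98.3]
contact_force: [-0.0, 1.1, 0.5]
width: 0.3
finger_force: 0.0
```

Call:
apply_moves(
  translation=[
    [0,0,0],
    [0,0,0],
    [0,0,0],
    [0,0,0],
    [0,0,0],
  ],
  rotation=[
    [0,0,0],
    [0,0,0],
    [0,0,0],
    [0,0,0],
    [0,0,0],
  ],
)

```text
time_s: 9.53
tool_pos: [575.4, 56.2, 171.4]
orientation: [-180.0, 0.0, 97.8]
contact_force: [-0.3, 0.5, -0.4]
width: 0.6
finger_force: 0.0
```

Run:
```python
from h import *
tcp(); ims=[]
for c,(x0,y0,x1,y1),s in (("scene",(270,160,370,290),4),("side",(140,150,240,280),4)):
    im=vision.read_camera(c)[y0:y1,x0:x1,::-1]; ims.append(cv2.resize(im,None,fx=s,fy=s,interpolation=cv2.INTER_CUBIC))
cv2.imwrite("pics/a4.png",np.hstack(ims))
# path of TCP (fixture y,z) against handle angle
for r in (100,):
  for th in np.arange(0,1.31,.1):
    a=1.48-th; print(round(th,1),round(75.4+r*np.cos(a)-10.5*np.sin(a)-11,1),round(62+r*np.sin(a)+10.5*np.cos(a),1))
```

```text
9.53 fix xyz [1.000e-01 3.400e+01 1.714e+02] [-180.     0.    97.8] [-0.3  0.5 -0.4]
0.0 63.0 162.5
0.1 73.1 162.2
0.2 83.0 160.8
0.3 92.8 158.5
0.4 102.3 155.1
0.5 111.4 150.9
0.6 120.0 145.8
0.7 128.1 139.8
0.8 135.6 133.0
0.9 142.3 125.6
1.0 148.3 117.5
1.1 153.4 108.8
1.2 157.6 99.7
1.3 160.9 90.2
```

View pics/a4.png

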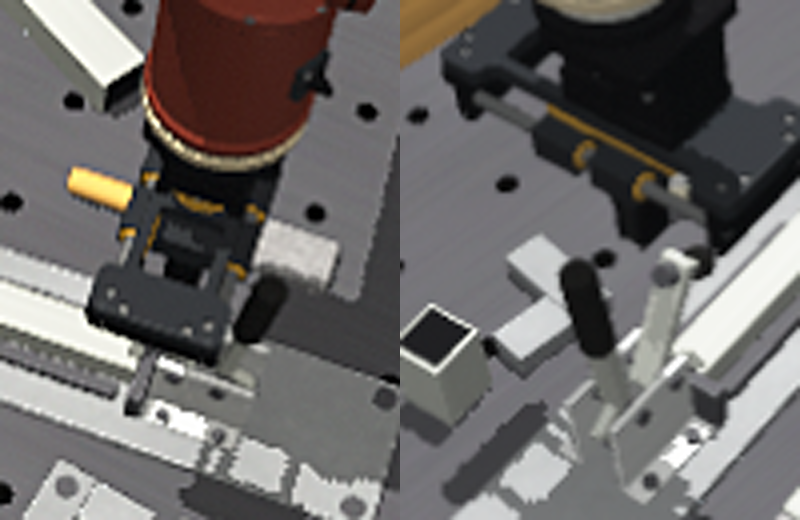

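The fingertips (near (640,235) right) stand above the raised arm and just short of the black grip at (580,290); the body is clear of the clamp. Next I approach the grip and start the arc.

Call:
apply_moves(
  translation=[
    [4,0,4],
    [6,0,5],
    [6,0,0],
    [6,0,0],
    [6,0,0],
  ],
  rotation=[
    [0,0,0],
    [0,0,0],
    [0,0,0],
    [0,0,0],
    [0,0,0],
  ],
)

```text
time_s: 10.05
tool_pos: [571.2, 86.2, 162.5]
orientation: [-180.0, -0.0, 97.9]
contact_force: [0.7, -0.4, 0.0]
width: 0.5
finger_force: 0.0
```

Call:
apply_moves(
  translation=[
    [5,0,0],
    [5,0,0.5],
    [5,0,0.5],
    [5,0,1],
    [5,0,1],
  ],
  rotation=[
    [0,0,0],
    [0,0,0],
    [0,0,0],
    [0,0,0],
    [0,0,0],
  ],
)

```text
time_s: 10.47
tool_pos: [568.4, 109.2, 160.1]
orientation: [180.0, 0.1, 97.8]
contact_force: [-1.3, -7.0, 5.5]
width: 0.5
finger_force: 3.5
```

```bash
python3 -c "from h import *; tcp()"
```

```text
10.47 fix xyz [  0.5  87.4 160.1] [1.80e+02 1.00e-01 9.78e+01] [-1.3 -7.   5.5]
```

Call:
apply_moves(
  translation=[
    [5,0,1.5],
    [5,0,1.5],
    [5,0,2],
    [5,0,2],
    [5,0,2.5],
  ],
  rotation=[
    [0,0,0],
    [0,0,0],
    [0,0,0],
    [0,0,0],
    [0,0,0],
  ],
)

```text
time_s: 10.88
tool_pos: [565.3, 133.8, 151.3]
orientation: [179.9, 0.1, 97.8]
contact_force: [-1.7, -6.9, 10.6]
width: 0.6
finger_force: 5.5
```

Call:
apply_moves(
  translation=[
    [5,0,3],
    [5,0,3.5],
    [5,0,4],
    [4,0,4],
    [4,0,4],
  ],
  rotation=[
    [0,0,0],
    [0,0,0],
    [0,0,0],
    [0,0,0],
    [0,0,0],
  ],
)

```text
time_s: 11.3
tool_pos: [562.3, 158.3, 133.0]
orientation: [179.8, -0.0, 97.9]
contact_force: [-1.4, -2.3, 9.6]
width: 0.6
finger_force: 4.1
```

```bash
python3 -c "from h import *; tcp()"
```

```text
11.3 fix xyz [  1.2 136.8 133. ] [179.8  -0.   97.9] [-1.4 -2.3  9.6]
```

Call:
apply_moves(
  translation=[
    [4,0,4.5],
    [3,0,5],
    [3,0,5],
    [3,0,6],
    [2,0,6],
  ],
  rotation=[
    [0,0,0],
    [0,0,0],
    [0,0,0],
    [0,0,0],
    [0,0,0],
  ],
)

```text
time_s: 11.72
tool_pos: [559.1, 173.2, 104.6]
orientation: [180.0, -0.0, 97.9]
contact_force: [0.4, 0.4, -0.3]
width: 1.0
finger_force: 0.0
```

Call:
apply_moves(
  translation=[
    [1,0,6],
    [1,0,5],
    [1,0,4],
    [0,0,0],
    [0,0,0],
  ],
  rotation=[
    [0,0,0],
    [0,0,0],
    [0,0,0],
    [0,0,0],
    [0,0,0],
  ],
)

```text
time_s: 12.13
tool_pos: [558.8, 175.1, 89.8]
orientation: [-180.0, -0.0, 97.9]
contact_force: [0.8, 0.5, 1.4]
width: 0.5
finger_force: 0.0
```

Run:
```python
from h import *
tcp(); ims=[]
for c,(x0,y0,x1,y1),s in (("scene",(270,180,370,300),4),("side",(140,170,240,290),4)):
    im=vision.read_camera(c)[y0:y1,x0:x1,::-1]; ims.append(cv2.resize(im,None,fx=s,fy=s,interpolation=cv2.INTER_CUBIC))
cv2.imwrite("pics/a5.png",np.hstack(ims))
```

```text
12.13 fix xyz [  0.  154.   89.8] [-180.    -0.    97.9] [0.8 0.5 1.4]
```

View pics/a5.png

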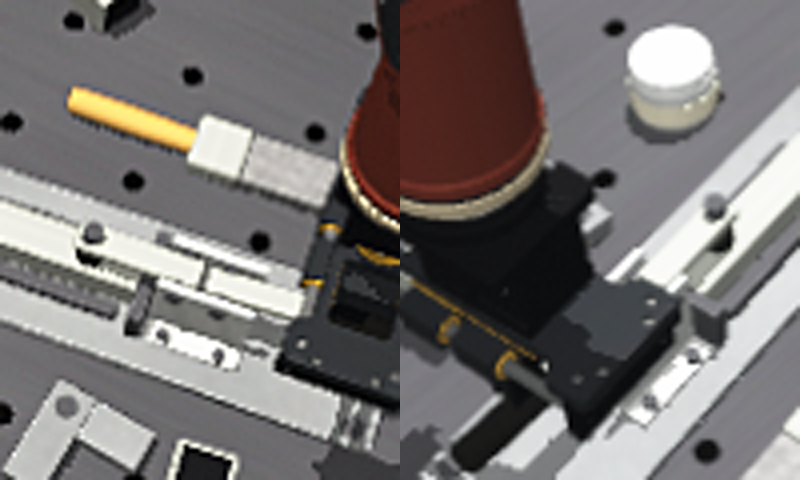

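The handle has dropped away (contact force is zero) and the pad is down on the tube at (95,245) left. I retreat straight up and check.

Call:
apply_moves(
  translation=[
    [0,0,-15],
    [0,0,-30],
    [0,0,-40],
    [0,0,-40],
    [-20,0,-20],
  ],
  rotation=[
    [0,0,0],
    [0,0,0],
    [0,0,0],
    [0,0,0],
    [0,0,0],
  ],
)

```text
time_s: 12.65
tool_pos: [562.0, 160.3, 240.8]
orientation: [179.6, -0.2, 98.2]
contact_force: [0.7, 0.9, 0.9]
width: 0.5
finger_force: 0.0
```

Call:
apply_moves(
  translation=[
    [-25,-25,0],
    [-25,-25,0],
    [-25,-25,0],
    [-20,-20,0],
    [0,0,0],
  ],
  rotation=[
    [0,0,0],
    [0,0,0],
    [0,0,0],
    [0,0,0],
    [0,0,0],
  ],
)

```text
time_s: 13.07
tool_pos: [478.5, 43.1, 235.6]
orientation: [-180.0, 0.2, 97.6]
contact_force: [1.7, 0.3, 0.7]
width: 0.3
finger_force: 0.0
```

Call:
apply_moves(
  translation=[
    [0,0,0],
    [0,0,0],
    [0,0,0],
    [0,0,0],
    [0,0,0],
  ],
  rotation=[
    [0,0,0],
    [0,0,0],
    [0,0,0],
    [0,0,0],
    [0,0,0],
  ],
)

```text
time_s: 13.48
tool_pos: [480.9, 49.1, 234.9]
orientation: [-180.0, -0.0, 98.0]
contact_force: [0.8, 1.0, -0.0]
width: 0.7
finger_force: 0.0
```

Run:
```python
from h import *
tcp(); ims=[]; f=np.load("f.npy")
for c,(x0,y0,x1,y1),s in (("scene",(270,180,370,300),4),("side",(140,190,240,310),4)):
    im=vision.read_camera(c)[y0:y1,x0:x1,::-1]; cr=cv2.resize(im,None,fx=s,fy=s,interpolation=cv2.INTER_CUBIC)
    for u,v in proj(c,W(f,[[0,75.4+r*np.cos(.12),62+r*np.sin(.12)] for r in (58,128)])): cv2.circle(cr,(int((u-x0+.5)*s),int((v-y0+.5)*s)),3,(255,0,255),-1)
    ims.append(cr)
cv2.imwrite("pics/a6.png",np.hstack(ims))
```

```text
13.48 fix xyz [-94.4  39.9 234.9] [-180.   -0.   98.] [ 0.8  1.  -0. ]
```

View pics/a6.png

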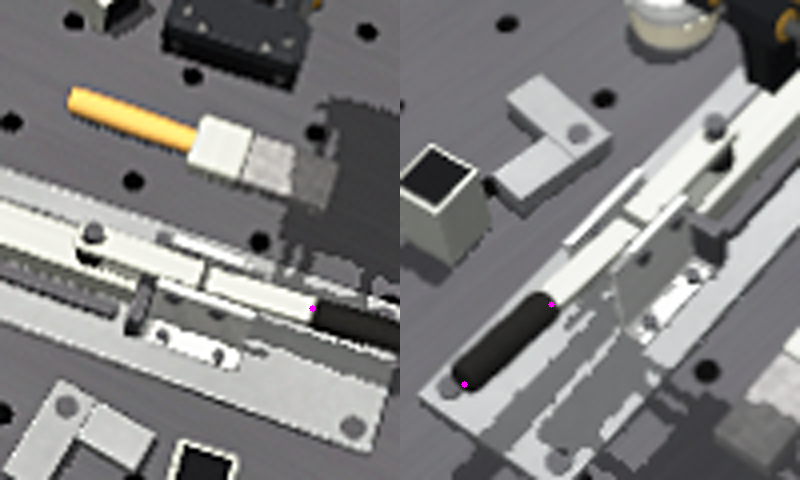

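The handle lies at the locked angle: the predicted points at (551,304) and (464,384) fall on the grip ends. The pad is on the tube, the tube is at the stop, and the arm is clear.

```bash
python3 -c "from plant import hand_in; print(hand_in())"
```

```text
the job is handed in; nothing more can be done
None
```

The tube was pushed home against the stop plate, then the handle was pushed over and snapped into lock with the pad down on the tube; the job is handed in with the arm clear (verdict not shown, pad force not measured).

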